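# Release the lamp key that was left latched on the refraction desk's control box

### The arm

A 7-joint arm with a two-finger parallel gripper is mounted at the origin on a cart in front of the work surface, level with it; the furniture and walls round the work are solid. World frame = base frame: x ahead of the robot, y to its left, z up, the work surface at z = 0. Lengths are in m, angles in rad, forces in N, time in s.
With the tool pointing down it reaches from about 0.4 to 0.875 m from the base axis. Payload 19.3 kg.
Tool frame: the origin (TCP) lies at the very end of the fingers, on their centre line; the grasp point (between the pads) lies 19 mm behind it; z points along the fingers, y is the line along which they close (so a half turn about z gives the same grasp; the last joint's range is limited). The gripper opens to 85 mm and grips with 20 to 120 N. Pads are 22 mm wide; open, the fingers measure 114 mm over their backs; the gripper's body (76 mm by 85 mm) begins 54 mm behind the grasp point. The pads swing forward as they close: fully open they stand 13 mm farther back than shut.
Start: joints at [-1.362, 0.521, -0.036, 1.599, 0.021, 1.021, -0.113], TCP at [0.172, 0.601, 0.231] pointing down, gripper open.
Joint ranges: [-2.91, 2.91], [-0.3, 2.13], [-1.5, 1.42], [0.17, 2.43], [-1.26, 4.41], [0.16, 1.93], [-2.52, 2.52]. Speed limits (rad/s): [1.89, 1.89, 2.39, 2.39, 3.01, 3.01, 3.01].

### API

Orientations are given as a rotation vector (axis times angle).
In Python, from plant import * gives the robot as it stands.
- The arm moves only by the tool send_rows, never from a script. Its argument "moves" is a list of rows, each a list of 7 numbers: the turn, a rotation vector about the tool's x, y, z in degrees, then the shift along the tool's x, y, z in m, then the finger opening in m, from 0 to 0.0854. A call has 1 to 12 rows; each row shifts and turns the commanded pose from where the row before left it, along the tool's axes as they then stand; what a row does not reach is not made up. A row lasts 1/8 s, in which the tool goes at most 62.5 mm and 10.7 degrees, less where a joint would pass 70% of its speed; a pose out of reach is approached as far as the arm can. A call is refused whole if a number of a shift passes 0.0625 or a number of a turn 10.7, either way. A call with a gripper value outside its range is refused whole. The fingers move at their own pace and stop on an object; "squeeze" is the grip in N (left out, the last holds). Time passes only in rows, so rows that do not move let the fingers close. It gives the time, the measured TCP pose, the force, the opening and the grip force at its end, in the units of the state.
- observe(): the state, without advancing time (a new reading comes with each control period).
- read_camera(name): name is "scene" or "top" or "wrist"; returns the picture (400x640x3 uint8, red, green, blue); there is no depth.
- calibration(name): a dict with "K" (3x3 intrinsics, pixels), "rvec" (rotation vector, rad) and "tvec" (3), from world to camera coordinates, as OpenCV has them; the wrist camera has in their place "mount" (4x4, takes a point from camera to tool coordinates, whose origin is the TCP and whose axes are the flange's). Camera axes: x right, y down, z forward; pixel columns grow to the right and rows downward; lengths in m; the calibration is good to about 2 mm. A picture is of the moment at which its call begins: read the wrist's pose just before it. calibration takes no time and is no camera call.
- sign_off(): hands the job in; it is judged then, once.
Trained networks look in the newest picture that a camera, given by its name, has taken for a name from the list of things; names that differ only in an ending like _2 or _b are one class to them, and where a whole thing is asked for, a point or a joint stands for the part that bears it (a point fixed in the world has none). Each returns a list of dicts, best first, with "conf" (0 to 1); they miss things now and then, are a little off and sometimes report something else, mostly with a low value. They report only what shows in the picture. A call takes as long as a camera call.
- look_for(query, camera): "position" ([column, row] as shares, 0 to 1, of the picture: columns of its width, rows of its height, amid what is visible of it).
- place_of(query, camera): "position" ([column, row] as shares, 0 to 1, of the picture: columns of its width, rows of its height: a listed point, or the origin of a listed thing).
The state is a dict: "time_s": time; "q": joint angles; "joint_velocities": joint speeds; "effort": joint torques, N m; "tcp_pos": TCP position; "eef_rot": TCP orientation; "wrist_force": force on the tool from outside, world axes, zero at the start; "moment": the same for the moment, N m; "opening": finger opening in m; "grasp_force": force on a finger pad.
Only numpy, scipy, OpenCV 4.12 (cv2) and the standard library are available. Lean on these libraries where they do the work, as an engineer would, in place of code of your own. Each camera call takes 0.05 s, during which the arm holds its last target. There are 200 camera calls.

### The job

One of the four push-push keys on the lamp control box has been left latched down, a few millimetres lower than the others. Go along the row from left to right with closed fingertips and tap each key lightly, pushing none of them in, to feel which one is down and that the other three are up; then press the latched key fully down and let it come up, so that all four keys stand up. Only touch the keys: pick nothing up, and leave the things lying round the box where they are.

Things in the scene. Friction and masses are not known exactly. Their poses are not given: they have to be found in the camera images.
- console: lamp control box, white case, grey top plate, a white pictogram behind each key; fixed to the desk, turned up to 0.28 rad. 128 mm deep (x), 236 wide (y), top plate 42.5 mm above the desk, 49 mm high rib along the far edge, 53 mm beyond the key row's middle line. Origin: centre of its underside, on the desk; x away from the robot, y to the left along the key row, z up
- key_1: the leftmost key, seen from the robot. Origin: centre of its top face, axes as the box's, at x -14, y +72 mm in the box's frame; moves along z only. All keys are alike: light grey caps, 33.5 (x) by 29 mm (y), 48 mm centre to centre. Top at z 57 mm (box's frame) when up, 51.4 when latched, 46.5 fully down. At the start exactly one, any of the four, is latched
- key_2: the second from the left key, seen from the robot. Origin: centre of its top face, axes as the box's, at x -14, y +24 mm in the box's frame; moves along z only. An up key is sprung: 2 N starts it, 3 N pushes it about 2.4 mm in, 4.5 N about 6 mm; let go before 6 mm it comes back up, pushed in farther than about 6.5 mm it latches
- key_3: the third from the left key, seen from the robot. Origin: centre of its top face, axes as the box's, at x -14, y -24 mm in the box's frame; moves along z only. A latched key gives hardly 0.2 mm under 3 N and stays latched after such a tap; pushed to at least 8.5 mm below the up height (about 5.5 N) and let go, it comes all the way up
- key_4: the rightmost key, seen from the robot. Origin: centre of its top face, axes as the box's, at x -14, y -72 mm in the box's frame; moves along z only. Each key's hard stop is 10.5 mm below the up height, reached at 6.7 N; moving adds 0.2 N of drag per 10 mm/s
- eye_drops_c: white eye drop bottle with a white cap and a green band, standing behind the box's left end, 25 mm across, 65 mm high; origin under its centre. Bystander, loose
- contact_case_1: white contact lens case with one blue and one white cap, lying left of the box, 28 x 62 x 16 mm; origin under its centre. Bystander, loose
- pen_black: black pen lying in front of the box along its front edge, 9 x 148 x 11 mm, long along its y; origin under its centre. Bystander, loose
- pen_torch: white pen torch lying behind the box, 13 x 137 x 15 mm, long along its y; origin under its centre. Bystander, loose
- trial_frame: black optician's trial frame (empty spectacles) on the desk at the left, 131 x 143 x 47 mm; origin under its centre. Bystander, loose
- occluder: black flat paddle (eye occluder) lying at the right near the desk's front edge, 62 x 206 x 4 mm, long along its y; origin under its centre. Bystander, loose
- cleaner_spray: blue lens cleaner spray bottle standing behind at the left, 37 mm across, 133 mm high; origin under its centre. Bystander, loose

How it is judged:
On the way, in this order (a step that is already met when the one before it is completed fails the run):
1. the fingers touch key 1 (leftmost) (contact force between the fingers and key_1 above 0.4 N), for 0.03 s.
2. the fingers touch key 2 (second from the left) (contact force between the fingers and key_2 above 0.4 N), for 0.03 s.
3. the fingers touch key 3 (third from the left) (contact force between the fingers and key_3 above 0.4 N), for 0.03 s.
4. the fingers touch key 4 (rightmost) (contact force between the fingers and key_4 above 0.4 N), for 0.03 s.
5. the latched key has been released: all four keys stand up (within 2 mm of the top of their travel) (z of each of key_1, key_2, key_3, key_4 in the frame of console above 0.055 m), for 0.2 s.
At the end, for the whole second after the job is handed in: All four keys stand up, each top within 2 mm of its highest position (57 mm above the desk), and the seven loose things lie at rest within 20 mm of where they were (all of step 5 and distance of each of eye_drops_c, contact_case_1, pen_black, pen_torch, trial_frame, occluder, cleaner_spray from where it was at the start of the episode below 0.02 m and linear speed of each of eye_drops_c, contact_case_1, pen_black, pen_torch, trial_frame, occluder, cleaner_spray below 0.02 m/s); the robot touches nothing.
It fails at once if a key that was up is pushed in (more than 6 mm) by the fingers while the latched key is still down ((contact force between the fingers and key_1 above 0.3 N and z of key_1 in the frame of console below 0.051 m and z of any of key_2, key_3, key_4 in the frame of console below 0.053 m) or (contact force between the fingers and key_2 above 0.3 N and z of key_2 in the frame of console below 0.051 m and z of any of key_1, key_3, key_4 in the frame of console below 0.053 m) or (contact force between the fingers and key_3 above 0.3 N and z of key_3 in the frame of console below 0.051 m and z of any of key_1, key_2, key_4 in the frame of console below 0.053 m) or (contact force between the fingers and key_4 above 0.3 N and z of key_4 in the frame of console below 0.051 m and z of any of key_1, key_2, key_3 in the frame of console below 0.053 m)).
It fails at once if a key is struck or pressed with more than 40 N (contact force between any of the arm, the fingers and key_1 above 40 N or contact force between any of the arm, the fingers and key_2 above 40 N or contact force between any of the arm, the fingers and key_3 above 40 N or contact force between any of the arm, the fingers and key_4 above 40 N).
It fails at once if a loose thing is lifted, carried or pushed more than 20 mm (distance of any of eye_drops_c, contact_case_1, pen_black, pen_torch, trial_frame, occluder, cleaner_spray from where it was at the start of the episode above 0.02 m).
It also fails if it takes over 64 s, if anything falls off the work surface, if the arm or the gripper's body presses on something with over 40 N, if the wrist force passes 120 N, or if a joint passes its speed limit or range.

## Working session

There is one attempt and no reset: what is moved stays moved. The work goes in short steps, Python scripts to look and compute and a tool call to move; the robot and the scene stay as the last step left them, time stands still between calls to the robot, and variables do not carry over. Pictures are saved under pics/ and viewed, at most 10 in all, crops included, and the job is handed in when it is done.

Besides the shell and the picture viewer there is one more tool, called after "Emit:" by a JSON object that holds its "name" and its "arguments". send_rows: Moves the arm, as the interface text tells. Its arguments: {"type":"object","properties":{"moves":{"type":"array","items":{"type":"array","items":{"type":"number"}}},"squeeze":{"type":"number"}},"required":["moves"]}

```bash
mkdir -p pics; python3 - <<'E'
from plant import *
import cv2,numpy as np
s=observe();print(s['time_s'],s['tcp_pos'],s['eef_rot'],s['wrist_force'],s['opening'])
for c in ['top','scene']:
    im=read_camera(c);cv2.imwrite(f'pics/{c}0.png',im[:,:,::-1])
    k=calibration(c);print(c,k)
    for n in ['console','key_1']:
        print(n,[(np.round(d['position'],4).tolist(),round(d['conf'],2)) for d in place_of(n,c)][:6])
E
```

```text
0.0 [0.17195848 0.60053759 0.2307346 ] [-4.36541486e-01 -3.11104424e+00  1.75460754e-03] [ 0.11597079  0.48870835 -0.38429773] 0.0853368819291701
top {'K': array([[490.34941052,   0.        , 319.19823073],
       [  0.        , 490.34941052, 202.07800042],
       [  0.        ,   0.        ,   1.        ]]), 'rvec': array([ 2.11265486, -2.10739345,  0.19749452]), 'tvec': array([0.07492429, 0.52906641, 1.31384427])}
console [([0.4823, 0.529], 0.93)]
key_1 [([0.5242, 0.5353], 0.69), ([0.4905, 0.534], 0.66), ([0.4388, 0.5317], 0.63)]
scene {'K': array([[473.18904156,   0.        , 317.65857769],
       [  0.        , 473.18904156, 201.24602684],
       [  0.        ,   0.        ,   1.        ]]), 'rvec': array([ 2.12557339, -0.62392449,  0.2882946 ]), 'tvec': array([-0.40018273,  0.2255827 ,  1.08242994])}
console [([0.4862, 0.5055], 0.95), ([0.4794, 0.478], 0.33)]
key_1 [([0.4936, 0.5085], 0.56), ([0.4798, 0.4763], 0.5), ([0.4706, 0.4577], 0.46), ([0.4519, 0.4425], 0.43), ([0.3702, 0.418], 0.41)]
```

View pics/top0.png

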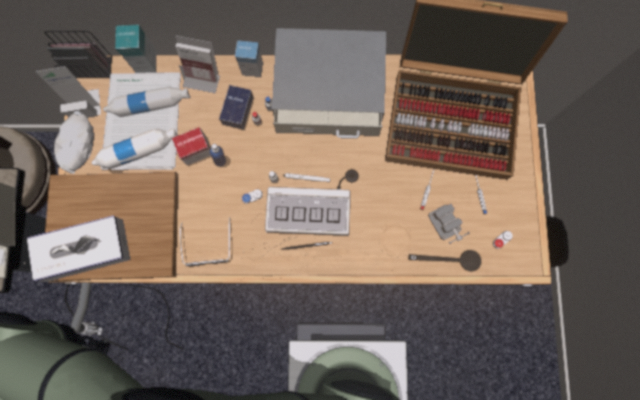

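View pics/scene0.png

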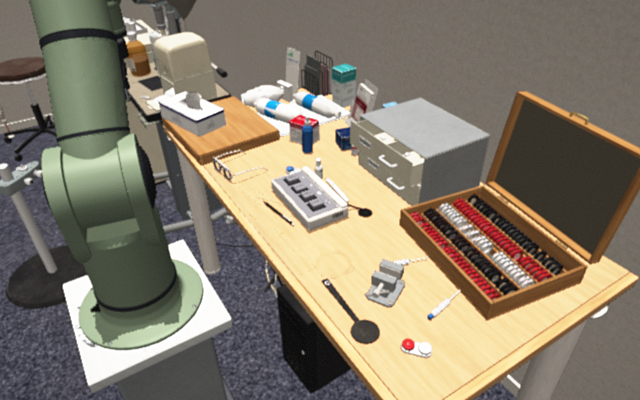

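The top view shows the box at columns 267–350, rows 188–234, with keys near (282,214), (298,214), (315,214) and (332,215). I'll zoom in and project a candidate pose.

```bash
cat > h.py <<'E'
import numpy as np,cv2
from plant import *
def proj(P,c):
    k=calibration(c);return cv2.projectPoints(np.float64(P),k['rvec'],k['tvec'],k['K'],None)[0][:,0]
def back(uv,z,c):
    k=calibration(c);R=cv2.Rodrigues(k['rvec'])[0];o=-R.T@k['tvec']
    d=R.T@np.linalg.inv(k['K'])@np.array([*uv,1.]);return o+d*(z-o[2])/d[2]
def box(p,P):
    x,y,a=p;P=np.float64(P);c,s=np.cos(a),np.sin(a)
    return np.c_[x+c*P[:,0]-s*P[:,1],y+s*P[:,0]+c*P[:,1],P[:,2]]
KEYS=[[-.014,y,.057] for y in(.072,.024,-.024,-.072)]
E
python3 - <<'E'
from h import *
im=cv2.imread('pics/top0.png')
for uv in [(282,214),(298,214),(315,214.5),(332,215)]: print(back(uv,.057,'top'))
cv2.imwrite('pics/crop.png',cv2.resize(im[180:245,255:360],None,fx=7,fy=7,interpolation=cv2.INTER_CUBIC))
E
```

```text
[0.49436974 0.17915093 0.057     ]
[0.49443492 0.13478595 0.057     ]
[0.49309893 0.0876831  0.057     ]
[0.49176472 0.04064355 0.057     ]
```

View pics/crop.png

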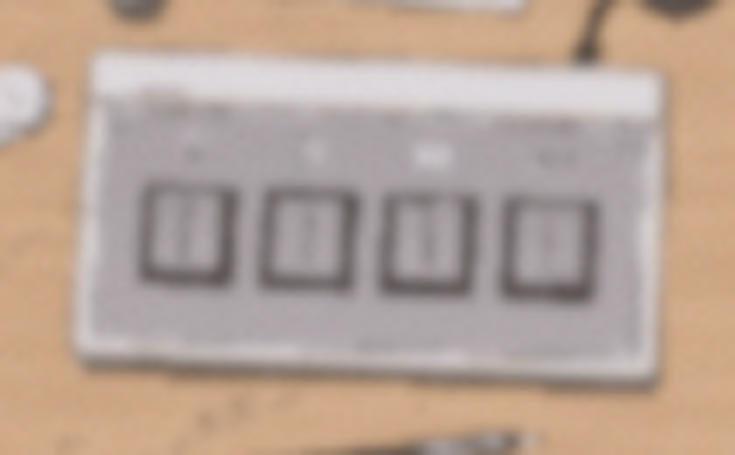

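Caps in the crop are centred near (187,232), (307,238), (429,242) and (550,247).

```bash
python3 - <<'E'
from h import *
from scipy.optimize import least_squares
from scipy.spatial.transform import Rotation as R
uv=np.array([(187,232),(307,238),(429,242),(550,247)])/7+[255,180]-.43
P=np.array([back(u,.0565,'top') for u in uv]);print(P)
r=least_squares(lambda p:(box(p,KEYS)[:,:2]-P[:,:2]).ravel(),[.5,.11,0]);print(r.x,r.fun)
im=cv2.imread('pics/top0.png')
C=[[sx*.064,sy*.118,.0425] for sx,sy in((-1,-1),(-1,1),(1,1),(1,-1))]
print((proj(box(r.x,C),'top')-[254.57,179.57])*7)
print(box(r.x,KEYS)); np.save('pose.npy',r.x)
s=observe();print(R.from_rotvec(s['eef_rot']).as_matrix())
for n in ['eye_drops_c','contact_case_1','cleaner_spray','trial_frame']:
    d=look_for(n,'top');print(n,[back(np.array(e['position'])*[640,400],.06,'top') for e in d[:2]])
E
```

```text
[[0.49808027 0.18125231 0.0565    ]
 [0.49573539 0.13364542 0.0565    ]
 [0.49419877 0.08532981 0.0565    ]
 [0.49226249 0.03747906 0.0565    ]]
[ 0.50905827  0.10887279 -0.03957186] [-1.62612217e-04  1.17970373e-04  2.83315735e-04 -2.37554233e-04
 -7.90152177e-05  1.15629566e-04 -4.16882981e-05  3.95429342e-06]
[[660.78693932 382.17784307]
 [ 67.06957229 357.66592246]
 [ 87.808484    44.53008641]
 [670.73228099  67.44051357]]
[[0.49791766 0.18137029 0.057     ]
 [0.49601871 0.13340786 0.057     ]
 [0.49411975 0.08544544 0.057     ]
 [0.4922208  0.03748302 0.057     ]]
[[-9.61391670e-01  2.75183651e-01 -1.24285337e-04]
 [ 2.75183679e-01  9.61391597e-01 -3.73217703e-04]
 [ 1.67834682e-05 -3.93009687e-04 -9.99999923e-01]]
eye_drops_c []
contact_case_1 [array([0.54010491, 0.26154876, 0.06      ])]
cleaner_spray [array([0.36201446, 0.37765943, 0.06      ]), array([0.6685929 , 0.36680097, 0.06      ])]
trial_frame [array([0.36196851, 0.39423165, 0.06      ])]
```

Emit:
{"name": "send_rows", "arguments": {"moves": [[0, 0, -6.85, 0, 0, 0, 0], [0, 0, -6.85, 0, 0, 0, 0], [0, 0, 0, -0.028, -0.034, 0, 0], [0, 0, 0, -0.028, -0.034, 0, 0], [0, 0, 0, -0.028, -0.034, 0, 0], [0, 0, 0, -0.028, -0.034, 0, 0], [0, 0, 0, -0.028, -0.034, 0, 0], [0, 0, 0, -0.028, -0.034, 0, 0], [0, 0, 0, -0.028, -0.034, 0, 0], [0, 0, 0, -0.028, -0.034, 0, 0], [0, 0, 0, -0.028, -0.034, 0, 0], [0, 0, 0, -0.028, -0.034, 0, 0]], "squeeze": 20}}

```text
time_s: 2.0
tcp_pos: [0.4391, 0.2488, 0.2315]
eef_rot: [0.062, 3.141, 0.0]
wrist_force: [-0.3, 0.5, 0.3]
opening: -0.0002
grasp_force: 0.0
```

```bash
cat > w.py <<'E'
from h import *
from scipy.spatial.transform import Rotation as R
def tgt(i,z):
    s=observe();M=R.from_rotvec(s['eef_rot']).as_matrix();k=box(np.load('pose.npy'),KEYS)[i-1].copy();k[2]=z
    return np.round(M.T@(k-s['tcp_pos']),4),np.round(s['tcp_pos'],4),round(s['time_s'],2),np.round(M[:,1:],4).tolist(),np.round(s['wrist_force'],2),s['opening']
if __name__=='__main__':
    import sys
    print(tgt(int(sys.argv[1]),float(sys.argv[2])))
E
python3 w.py 1 .15
```

```text
(array([-0.0614, -0.0651,  0.0815]), array([0.4391, 0.2488, 0.2315]), 2.0, [[0.0397, 0.0003], [0.9992, 0.0003], [0.0003, -1.0]], array([-0.26,  0.47,  0.33]), -0.00016138721518937584)
```

Emit:
{"name": "send_rows", "arguments": {"moves": [[0, 0, 0, -0.0205, -0.0217, 0.027, 0], [0, 0, 0, -0.0205, -0.0217, 0.027, 0], [0, 0, 0, -0.0204, -0.0217, 0.027, 0], [0, 0, 0, 0, 0, 0, 0], [0, 0, 0, 0, 0, 0, 0]]}}

```text
time_s: 2.62
tcp_pos: [0.4969, 0.1831, 0.1506]
eef_rot: [0.062, 3.141, 0.001]
wrist_force: [-0.4, 1.2, 0.7]
opening: -0.0
grasp_force: 0.0
```

```bash
python3 - <<'E'
from w import *
s=observe();im=read_camera('wrist')[:,:,::-1].copy()
k=calibration('wrist');T=np.eye(4);T[:3,:3]=R.from_rotvec(s['eef_rot']).as_matrix();T[:3,3]=s['tcp_pos']
W=np.linalg.inv(T@k['mount'])
P=np.vstack([box(np.load('pose.npy'),KEYS),[s['tcp_pos']]])
uv=cv2.projectPoints(P,cv2.Rodrigues(W[:3,:3])[0],W[:3,3],k['K'],None)[0][:,0];print(uv)
for u in uv: cv2.drawMarker(im,tuple(int(round(float(a))) for a in u),(0,0,255),0,8,1)
cv2.imwrite('pics/w1.png',im); print(tgt(1,.07))
E
```

```text
[[318.22138928 203.94186789]
 [262.14899751 203.95421522]
 [206.09082108 203.96655941]
 [150.0468546  203.97890047]
 [320.17176555 250.76380546]]
(array([-0.001 , -0.002 ,  0.0809]), array([0.4969, 0.1834, 0.1509]), 2.67, [[0.0389, 0.0006], [0.9992, 0.0006], [0.0007, -1.0]], array([0.12, 0.02, 1.02]), -0.0002496354127790165)
```

View pics/w1.png

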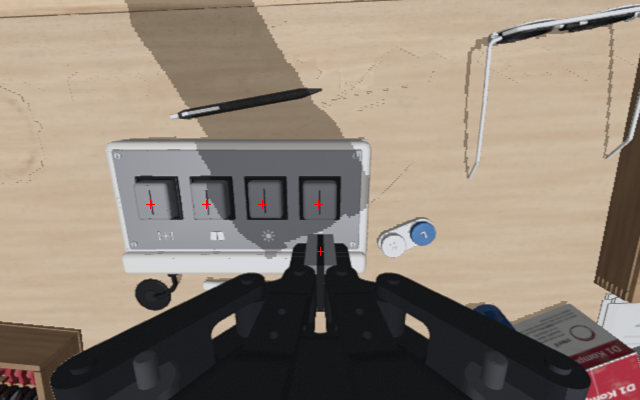

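The wrist view shows the caps at about (319,199), (266,199), (211,199) and (154,199). That is roughly 5 px, or 4 mm, toward the robot from my prediction. I'll aim 2 mm nearer the robot, well within the caps.

Emit:
{"name": "send_rows", "arguments": {"moves": [[0, 0, 0, 0.001, -0.002, 0.04, 0], [0, 0, 0, 0, 0, 0.04, 0], [0, 0, 0, 0, 0, 0.007, 0], [0, 0, 0, 0, 0, 0, 0], [0, 0, 0, 0, 0, 0, 0]]}}

```text
time_s: 3.3
tcp_pos: [0.4967, 0.1811, 0.0649]
eef_rot: [0.062, 3.139, 0.002]
wrist_force: [0.1, 0.6, -0.2]
opening: -0.0002
grasp_force: 0.0
```

Emit:
{"name": "send_rows", "arguments": {"moves": [[0, 0, 0, 0, 0, 0, 0], [0, 0, 0, 0, 0, 0, 0]]}}

```text
time_s: 3.55
tcp_pos: [0.4963, 0.1807, 0.0639]
eef_rot: [0.063, 3.14, 0.001]
wrist_force: [0.5, 0.0, 0.2]
opening: -0.0005
grasp_force: 0.0
```

```bash
python3 w.py 1 .056
```

```text
(array([-0.0016,  0.0008,  0.0079]), array([0.4963, 0.1807, 0.0639]), 3.55, [[0.0398, 0.0008], [0.9992, 0.0004], [0.0004, -1.0]], array([0.51, 0.03, 0.21]), -0.0004626985464438361)
```

Emit:
{"name": "send_rows", "arguments": {"moves": [[0, 0, 0, 0, 0, 0.004, 0], [0, 0, 0, 0, 0, 0.002, 0], [0, 0, 0, 0, 0, 0.001, 0], [0, 0, 0, 0, 0, 0.001, 0], [0, 0, 0, 0, 0, 0, 0], [0, 0, 0, 0, 0, 0, 0]]}}

```text
time_s: 4.3
tcp_pos: [0.4959, 0.1805, 0.0553]
eef_rot: [-0.062, -3.141, 0.0]
wrist_force: [-1.1, -0.3, 1.1]
opening: 0.0001
grasp_force: 0.9
```

Emit:
{"name": "send_rows", "arguments": {"moves": [[0, 0, 0, 0, 0, 0.0, 0]]}}

```text
time_s: 4.42
tcp_pos: [0.4959, 0.1805, 0.0553]
eef_rot: [-0.062, -3.141, 0.0]
wrist_force: [-0.9, -0.1, 0.9]
opening: 0.0001
grasp_force: 0.8
```

Emit:
{"name": "send_rows", "arguments": {"moves": [[0, 0, 0, 0, 0, 0.001, 0], [0, 0, 0, 0, 0, 0, 0]]}}

```text
time_s: 4.68
tcp_pos: [0.496, 0.1805, 0.0542]
eef_rot: [-0.062, -3.141, 0.0]
wrist_force: [-0.9, 0.2, 2.2]
opening: 0.0003
grasp_force: 1.1
```

Emit:
{"name": "send_rows", "arguments": {"moves": [[0, 0, 0, 0, 0, 0.001, 0], [0, 0, 0, 0, 0, 0, 0]]}}

```text
time_s: 4.92
tcp_pos: [0.496, 0.1805, 0.0532]
eef_rot: [-0.062, -3.141, 0.0]
wrist_force: [-1.2, -0.2, 2.7]
opening: -0.0002
grasp_force: 1.0
```

Key 1 is up: contact at about 55 mm, with a springy force of 2–3 N. On to key 2.

Emit:
{"name": "send_rows", "arguments": {"moves": [[0, 0, 0, 0, 0, -0.012, 0], [0, 0, 0, 0, -0.024, 0, 0], [0, 0, 0, 0, -0.024, 0, 0], [0, 0, 0, 0, 0, 0, 0], [0, 0, 0, 0, 0, 0.006, 0], [0, 0, 0, 0, 0, 0.002, 0], [0, 0, 0, 0, 0, 0.001, 0], [0, 0, 0, 0, 0, 0, 0], [0, 0, 0, 0, 0, 0, 0], [0, 0, 0, 0, 0, 0, 0]]}}

```text
time_s: 6.18
tcp_pos: [0.4941, 0.1326, 0.0564]
eef_rot: [0.062, 3.141, 0.0]
wrist_force: [0.6, -0.7, 0.0]
opening: 0.0
grasp_force: 0.0
```

Emit:
{"name": "send_rows", "arguments": {"moves": [[0, 0, 0, 0, 0, 0.001, 0], [0, 0, 0, 0, 0, 0, 0]]}}

```text
time_s: 6.42
tcp_pos: [0.494, 0.1326, 0.0552]
eef_rot: [-0.062, -3.141, 0.0]
wrist_force: [0.3, -0.7, 0.5]
opening: -0.0001
grasp_force: 0.0
```

Emit:
{"name": "send_rows", "arguments": {"moves": [[0, 0, 0, 0, 0, 0.001, 0], [0, 0, 0, 0, 0, 0, 0]]}}

```text
time_s: 6.68
tcp_pos: [0.494, 0.1326, 0.0542]
eef_rot: [-0.062, -3.141, 0.0]
wrist_force: [0.3, -0.6, -0.6]
opening: -0.0002
grasp_force: 0.0
```

No contact on key 2 at 54.2 mm, so it is probably the latched one. Lowering further.

Emit:
{"name": "send_rows", "arguments": {"moves": [[0, 0, 0, 0, 0, 0.001, 0], [0, 0, 0, 0, 0, 0, 0]]}}

```text
time_s: 6.92
tcp_pos: [0.494, 0.1326, 0.0532]
eef_rot: [-0.062, -3.141, 0.0]
wrist_force: [0.1, -1.1, 0.0]
opening: -0.0002
grasp_force: 0.0
```

Emit:
{"name": "send_rows", "arguments": {"moves": [[0, 0, 0, 0, 0, 0.001, 0], [0, 0, 0, 0, 0, 0, 0]]}}

```text
time_s: 7.18
tcp_pos: [0.4941, 0.1326, 0.0523]
eef_rot: [0.062, 3.141, -0.0]
wrist_force: [0.2, -0.0, 2.6]
opening: -0.0
grasp_force: 0.8
```

Emit:
{"name": "send_rows", "arguments": {"moves": [[0, 0, 0, 0, 0, 0.0007, 0], [0, 0, 0, 0, 0, 0, 0]]}}

```text
time_s: 7.42
tcp_pos: [0.4941, 0.1326, 0.0516]
eef_rot: [0.062, 3.141, 0.0]
wrist_force: [0.6, 0.7, 1.6]
opening: -0.0002
grasp_force: 0.9
```

Emit:
{"name": "send_rows", "arguments": {"moves": [[0, 0, 0, 0, 0, 0, 0]]}}

```text
time_s: 7.55
tcp_pos: [0.4941, 0.1326, 0.0516]
eef_rot: [0.062, 3.141, 0.0]
wrist_force: [0.8, 0.1, 2.7]
opening: 0.0
grasp_force: 0.9
```

Emit:
{"name": "send_rows", "arguments": {"moves": [[0, 0, 0, 0, 0, 0.0003, 0], [0, 0, 0, 0, 0, 0, 0]]}}

```text
time_s: 7.8
tcp_pos: [0.4941, 0.1326, 0.0513]
eef_rot: [0.062, 3.141, -0.0]
wrist_force: [1.1, 0.6, 2.7]
opening: -0.0002
grasp_force: 0.9
```

Key 2 first made contact near 52.3 mm, about 3–5 mm lower than key 1, so it looks latched. I'll tap keys 3 and 4 to confirm.

Emit:
{"name": "send_rows", "arguments": {"moves": [[0, 0, 0, 0, 0, -0.0137, 0], [0, 0, 0, 0, -0.024, 0, 0], [0, 0, 0, 0, -0.024, 0, 0], [0, 0, 0, 0, 0, 0, 0], [0, 0, 0, 0, 0, 0.005, 0], [0, 0, 0, 0, 0, 0.001, 0], [0, 0, 0, 0, 0, 0.001, 0], [0, 0, 0, 0, 0, 0, 0], [0, 0, 0, 0, 0, 0, 0], [0, 0, 0, 0, 0, 0, 0]]}}

```text
time_s: 9.05
tcp_pos: [0.4922, 0.0846, 0.0581]
eef_rot: [0.062, 3.141, -0.0]
wrist_force: [-0.1, 0.7, -0.4]
opening: 0.0002
grasp_force: 0.0
```

Emit:
{"name": "send_rows", "arguments": {"moves": [[0, 0, 0, 0, 0, 0.001, 0], [0, 0, 0, 0, 0, 0, 0]]}}

```text
time_s: 9.3
tcp_pos: [0.4922, 0.0846, 0.057]
eef_rot: [0.062, 3.141, 0.0]
wrist_force: [0.3, -0.2, 0.8]
opening: -0.0001
grasp_force: 0.5
```

Emit:
{"name": "send_rows", "arguments": {"moves": [[0, 0, 0, 0, 0, 0.001, 0], [0, 0, 0, 0, 0, 0, 0]]}}

```text
time_s: 9.55
tcp_pos: [0.4922, 0.0846, 0.056]
eef_rot: [0.062, 3.141, -0.0]
wrist_force: [0.2, -1.0, 1.5]
opening: 0.0002
grasp_force: 0.7
```

Emit:
{"name": "send_rows", "arguments": {"moves": [[0, 0, 0, 0, 0, 0.001, 0], [0, 0, 0, 0, 0, 0, 0]]}}

```text
time_s: 9.8
tcp_pos: [0.4922, 0.0846, 0.055]
eef_rot: [0.062, 3.141, 0.0]
wrist_force: [-0.1, 0.5, 2.5]
opening: -0.0001
grasp_force: 0.9
```

Key 3 is up, with contact at 57 mm. On to key 4.

Emit:
{"name": "send_rows", "arguments": {"moves": [[0, 0, 0, 0, 0, -0.01, 0], [0, 0, 0, 0, -0.024, 0, 0], [0, 0, 0, 0, -0.024, 0, 0], [0, 0, 0, 0, 0, 0, 0], [0, 0, 0, 0, 0, 0.005, 0], [0, 0, 0, 0, 0, 0.002, 0], [0, 0, 0, 0, 0, 0.001, 0], [0, 0, 0, 0, 0, 0, 0], [0, 0, 0, 0, 0, 0, 0], [0, 0, 0, 0, 0, 0, 0]]}}

```text
time_s: 11.05
tcp_pos: [0.4903, 0.0367, 0.0571]
eef_rot: [0.062, 3.141, 0.0]
wrist_force: [0.1, 1.2, 1.5]
opening: -0.0001
grasp_force: 0.5
```

Emit:
{"name": "send_rows", "arguments": {"moves": [[0, 0, 0, 0, 0, 0.001, 0], [0, 0, 0, 0, 0, 0, 0]]}}

```text
time_s: 11.3
tcp_pos: [0.4903, 0.0367, 0.056]
eef_rot: [0.062, 3.141, 0.0]
wrist_force: [-0.3, 0.7, 0.9]
opening: 0.0003
grasp_force: 0.7
```

Emit:
{"name": "send_rows", "arguments": {"moves": [[0, 0, 0, 0, 0, 0.001, 0], [0, 0, 0, 0, 0, 0, 0]]}}

```text
time_s: 11.55
tcp_pos: [0.4903, 0.0367, 0.055]
eef_rot: [0.062, 3.141, 0.0]
wrist_force: [0.5, 1.4, 1.7]
opening: -0.0002
grasp_force: 0.9
```

Key 4 is up too, so key 2 is the latched one. Going back to press it to about 47 mm.

Emit:
{"name": "send_rows", "arguments": {"moves": [[0, 0, 0, 0, 0, -0.01, 0], [0, 0, 0, 0, 0.032, 0, 0], [0, 0, 0, 0, 0.032, 0, 0], [0, 0, 0, 0, 0.032, 0, 0], [0, 0, 0, 0, 0, 0, 0], [0, 0, 0, 0, 0, 0.006, 0], [0, 0, 0, 0, 0, 0.004, 0], [0, 0, 0, 0, 0, 0.002, 0], [0, 0, 0, 0, 0, 0.002, 0], [0, 0, 0, 0, 0, 0.002, 0], [0, 0, 0, 0, 0, 0.001, 0], [0, 0, 0, 0, 0, 0, 0]]}}

```text
time_s: 13.05
tcp_pos: [0.4941, 0.1325, 0.048]
eef_rot: [0.063, 3.141, -0.0]
wrist_force: [0.2, -1.3, 2.6]
opening: 0.0001
grasp_force: 1.2
```

Emit:
{"name": "send_rows", "arguments": {"moves": [[0, 0, 0, 0, 0, 0.0005, 0], [0, 0, 0, 0, 0, 0, 0]]}}

```text
time_s: 13.3
tcp_pos: [0.4941, 0.1326, 0.0477]
eef_rot: [0.062, 3.141, 0.0]
wrist_force: [-1.1, -3.1, 6.4]
opening: 0.0
grasp_force: 2.7
```

Emit:
{"name": "send_rows", "arguments": {"moves": [[0, 0, 0, 0, 0, 0.0005, 0], [0, 0, 0, 0, 0, 0, 0]]}}

```text
time_s: 13.55
tcp_pos: [0.4941, 0.1326, 0.0475]
eef_rot: [0.062, 3.141, 0.0]
wrist_force: [-3.7, -2.7, 14.2]
opening: 0.0002
grasp_force: 7.3
```

Emit:
{"name": "send_rows", "arguments": {"moves": [[0, 0, 0, 0, 0, 0.0005, 0], [0, 0, 0, 0, 0, 0, 0]]}}

```text
time_s: 13.8
tcp_pos: [0.4942, 0.1326, 0.0473]
eef_rot: [0.063, 3.141, 0.0]
wrist_force: [-5.6, -3.5, 24.3]
opening: 0.0
grasp_force: 12.0
```

Key 2 is at its hard stop: the force climbs stiffly. Releasing straight up and retreating.

Emit:
{"name": "send_rows", "arguments": {"moves": [[0, 0, 0, 0, 0, -0.002, 0], [0, 0, 0, 0, 0, -0.004, 0], [0, 0, 0, 0, 0, -0.006, 0], [0, 0, 0, 0, 0, -0.02, 0], [0, 0, 0, 0, 0, -0.04, 0], [0, 0, 0, 0, 0, -0.03, 0], [0, 0, 0, 0.03, 0, 0, 0], [0, 0, 0, 0.04, 0, 0, 0], [0, 0, 0, 0, 0, 0, 0], [0, 0, 0, 0, 0, 0, 0]]}}

```text
time_s: 15.05
tcp_pos: [0.4247, 0.1356, 0.1489]
eef_rot: [0.062, 3.14, 0.001]
wrist_force: [0.3, 0.3, 0.4]
opening: -0.0001
grasp_force: 0.0
```

```bash
python3 - <<'E'
from w import *
im=read_camera('wrist')[:,:,::-1]
cv2.imwrite('pics/w2.png',cv2.resize(im[60:320,120:400],None,fx=2.5,fy=2.2,interpolation=cv2.INTER_CUBIC)); print(tgt(2,.07))
E
```

```text
(array([-0.0712,  0.0007,  0.0788]), array([0.4248, 0.1355, 0.1487]), 15.1, [[0.0398, 0.0007], [0.9992, 0.0003], [0.0003, -1.0]], array([ 0.74,  0.53, -0.03]), -5.2677251217699045e-05)
```

View pics/w2.png

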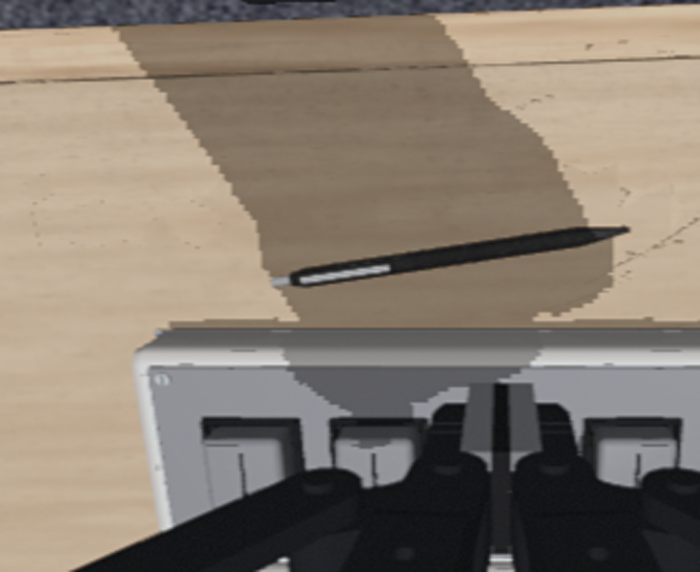

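The fingers hide key 2 in this view (crop around (500,430)), so I'll check it with a light tap.

Emit:
{"name": "send_rows", "arguments": {"moves": [[0, 0, 0, -0.035, 0, 0, 0], [0, 0, 0, -0.035, -0.003, 0, 0], [0, 0, 0, 0, 0, 0.04, 0], [0, 0, 0, 0, 0, 0.04, 0], [0, 0, 0, 0, 0, 0.007, 0], [0, 0, 0, 0, 0, 0.003, 0], [0, 0, 0, 0, 0, 0.001, 0], [0, 0, 0, 0, 0, 0.001, 0], [0, 0, 0, 0, 0, 0, 0], [0, 0, 0, 0, 0, 0, 0]]}}

```text
time_s: 16.35
tcp_pos: [0.4943, 0.1297, 0.0569]
eef_rot: [0.062, 3.14, 0.0]
wrist_force: [1.0, -0.1, 1.7]
opening: -0.0002
grasp_force: 0.6
```

Emit:
{"name": "send_rows", "arguments": {"moves": [[0, 0, 0, 0, 0, 0.0005, 0], [0, 0, 0, 0, 0, 0, 0]]}}

```text
time_s: 16.6
tcp_pos: [0.494, 0.1297, 0.056]
eef_rot: [0.062, 3.141, 0.0]
wrist_force: [2.5, -0.5, 1.2]
opening: -0.0004
grasp_force: 0.8
```

Key 2 now meets the fingers at 57 mm, so it is up. Retreating and handing in.

Emit:
{"name": "send_rows", "arguments": {"moves": [[0, 0, 0, 0, 0, -0.01, 0], [0, 0, 0, 0, 0, -0.04, 0], [0, 0, 0, 0, 0, -0.05, 0], [0, 0, 0, 0, 0, -0.03, 0], [0, 0, 0, 0, 0, 0, 0], [0, 0, 0, 0, 0, 0, 0], [0, 0, 0, 0, 0, 0, 0], [0, 0, 0, 0, 0, 0, 0]]}}

```text
time_s: 17.6
tcp_pos: [0.4937, 0.1295, 0.1853]
eef_rot: [-0.062, -3.14, 0.001]
wrist_force: [0.6, 0.4, 0.2]
opening: -0.0002
grasp_force: 0.0
```

```bash
python3 -c "
from plant import *
print(sign_off())"
```

```text
the job is handed in; nothing more can be done
None
```

I tapped the keys left to right, found key 2 latched, pressed it to its stop and confirmed by a light re-tap that it came up; keys 1, 3 and 4 felt up when tapped, and I handed the job in at about 17.6 s (no verdict was returned).

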